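Draw the guarded feeder bolt with the hook rod

ROBOT

A 6-joint arm with a two-finger parallel gripper is mounted at the origin on the work surface; the furniture and walls round the work are solid. World frame = base frame: x ahead of the robot, y to its left, z up, the work surface at z = 0. Lengths are in m, angles in rad, forces in N, time in s.
With the tool pointing down it reaches from about 0.375 to 0.9 m from the base axis. Payload 3.1 kg.
Tool frame: the origin (TCP) lies midway between the tips of the shut fingers; the grasp point (between the pads) lies manip.hold_point_z behind it (manip.hold_point_z is the distance from the TCP to the grasp point, in m); z points along the fingers, y is the direction in which the jaws open and shut (so a half turn about z gives the same grasp; the last joint's range is limited). The gripper opens to 85 mm and grips with 20 to 120 N. Pads are 22 mm wide; open, the fingers measure 114 mm over their backs; the gripper's body (76 mm by 85 mm) begins 54 mm behind the grasp point. The pads swing forward as they close: fully open they stand 13 mm farther back than shut.
Start: joints at [1.125, 0.527, 1.433, -0, 1.181, -0.178], TCP at [0.165, 0.603, 0.231] pointing down, gripper open.
Joint ranges: [-3.08, 3.08], [-0.75, 2.2], [0.22, 2.44], [-1.43, 4.57], [0, 2.65], [-2.85, 2.85]. Speed limits (rad/s): [2.79, 2.79, 3.14, 3.14, 3.14, 3.14].

INTERFACE

Orientations are given as a unit quaternion [x, y, z, w].
In Python, from station import manip, snapshot, workorder, models gives the robot as it stands.
- The arm moves only by the tool jog_arm, never from a script. Its argument "commands" is a list of rows, each a list of 5 numbers: the opening in per cent of the stroke, from 0 (shut) to 100 (fully open), then the shift along the world's x, y, z in cm, then the turn about the world's z in rad. A call has 1 to 8 rows; each row shifts and turns the pose as measured when the row begins; what a row does not reach is not made up. A row lasts 1/12 s, in which the tool goes at most 41.7 mm and 7.16 degrees, less where a joint would pass 70% of its speed; a pose out of reach is approached as far as the arm can. A call with a gripper value outside its range is refused whole. The fingers move at their own pace and stop on an object; "squeeze" is the grip in N (left out, the last holds). Time passes only in rows, so rows that do not move let the fingers close. It gives the time, the measured TCP pose, the force and the opening at its end, in the units of the state.
- manip.sense(): the state, without advancing time (a new reading comes with each control period).
- snapshot(name): name is "side" or "top"; returns a dict with "image" (400x640x3 uint8, red, green, blue), "intrinsics" (3x3 intrinsics, pixels), "D" ([k1, k2, p1, p2, k3] as OpenCV has them; the pictures are not rectified), "extrinsics" (4x4, takes a point from camera to world coordinates). Camera axes: x right, y down, z forward; pixel columns grow to the right and rows downward; lengths in m; the calibration is good to about 2 mm. A picture is of the moment at which its call begins. There is no depth.
- workorder.sign_off(): hands the job in, once; it reports no verdict.
Trained networks look in a picture, given as the dict that the camera call returned (one of the last four; its "shot" number tells which), for a name from the list of things; names that differ only in an ending like _2 or _b are one class to them, and where a whole thing is asked for, a point or a joint stands for the part that bears it (a point fixed in the world has none). Each returns a list of dicts, best first, with "score" (0 to 1); they miss things now and then, are a little off and sometimes report something else, mostly with a low value. They report only what shows in the picture. A call takes as long as a camera call. They do not tell look-alikes from the thing itself.
- models.find_in(picture, name): "centre" ([x, y, z] in m, in world coordinates, good to about 4 mm: the middle of the surface that is visible of it).
- models.pinpoint(picture, name): "centre" ([x, y, z] in m, in world coordinates, good to about 4 mm: a listed point, or the origin of a listed thing).
The state is a dict: "t": time; "q": joint angles; "qd": joint speeds; "tau": joint torques, N m; "tcp_pos": TCP position; "tool_rot": TCP orientation; "force": force on the tool from outside, world axes, zero at the start; "ft_torque": the same for the moment, N m; "finger_gap": opening from 0.0 (shut) to 1.0 (fully open).
Only numpy, scipy, OpenCV 4.12 (cv2) and the standard library are available. Lean on these libraries where they do the work, as an engineer would, in place of code of your own. Each camera call takes 0.05 s, during which the arm holds its last target. There are 200 camera calls.

TASK

Take the hook rod from its rest, reach it into the clear guard tunnel of the feeder, catch the red staple of the draw bolt and pull the bolt all the way out to its stop, ending with a steady tug of about 15 N against the stop, held for a second, to be sure that it is home. Never press or pull on the feeder unit with more than 25 N, and keep the robot itself off the unit. Then lay the rod back in the two saddles of its rest as it lay before, hook end forward and hook down, leaving the bolt drawn and the mug, tape roll and gauge blocks undisturbed.

Things in the scene. Friction and masses are not known exactly. Their poses are not given: they have to be found in the camera images.
- gate_unit: Fixed feeder: clear guard tunnel, yellow-edged mouth, before a grey box. Origin: bench level, mid mouth; +x level into the tunnel, +z up. Tunnel 165 mm deep to the box, inside 88 mm wide, floor at z = 10 mm, roof underside 110 mm, roof top 116 mm; box and hopper rim to 160 mm. The bolt slides along its middle line.
- gate_bolt (a joint): How far the bolt is pulled out along the unit's -x (m): 0 shut, 0.045 at its stop, which is hard. Starts at 0 to 0.012; stays where it is left. Sliding takes about 4 N, more when fast. The staple rides on the bolt by a stiff spring that gives 1 mm per 8 N of pull (at most 6 mm).
- bolt_bar (a point): Centre of the level cross-bar of the bolt's red staple. Bar round, 8 mm thick, along the unit's y, axis 44 mm above the bench; 40 mm clear between the staple's legs. At bolt value q and no pull its axis is 100 mm - q inside the mouth. Behind the bar (deeper in) it is free down to 25 mm above the bench. Axes as the unit's.
- hook_rod: Loose hook rod, 0.14 to 0.28 kg. Origin: centre of its blue handle; +x to the hook, +z up. Handle 90 (x) x 18 (y, grip across) x 34 mm (z). Steel shank 8 mm thick, axis 11 mm above the handle's centre, forward to x = 220 mm, where it turns straight down: a hook leg 8 mm thick, lower end at z = -14 mm. Tail with a ball to x = -89 mm.
- hook_leg (a point): Point on the axis of the hook leg, 220 mm ahead of the handle's centre and level with it. With this point as high as the bar's axis, the shank passes over the bar with 3 mm to spare; to pass over the bar, the leg's end is 14 mm below this point. Axes as the rod's.
- rod_rest: Fixed rest: wooden base 235 x 50 x 8 mm, two black V saddles. Origin: on the bench under the rod's line, 130 mm ahead of the handle's place; +x along the line to the hook end. Saddles at x = -197 and -45 mm, 8 mm thick, V of 90 degrees, about 31 mm wide at the top (z = 73 mm). The rod lies with shank axis at z = 62 mm, handle centre at x = -130 mm (+-8 at the start), y = 0, z = 51 mm.
- tape_roll: Bystander: roll of brown tape lying flat, 72 mm across, 18 mm high; origin at its underside.
- mug: Bystander: spotted tea mug, 92 x 127 x 93 mm with the handle; origin at its underside.
- gauge_blocks: Bystander: five grey gauge blocks in a wooden cradle, 45 x 110 x 38 mm; origin at its underside.
Not all that is in view belongs to the job. Of the things that look like the rod_rest, the larger one is meant.

How it is judged:
By the outcome, as a careful person would: the job done as asked, in the order asked, and still so for the second after the job is handed in, with the robot touching nothing.
It also fails if it takes over 72 s, if anything falls off the work surface, if the arm or the gripper's body presses on something with over 40 N, if the wrist force passes 120 N, or if a joint passes its speed limit or range.

## Working session

There is one attempt and no reset: what is moved stays moved. The work goes in short steps, Python scripts to look and compute and a tool call to move; the robot and the scene stay as the last step left them, time stands still between calls to the robot, and variables do not carry over. Pictures are saved under pics/ and viewed, about 8 in all and at most 12, crops included, and the job is handed in when it is done.

Besides the shell and the picture viewer there is one more tool, called after ">>>" by a JSON object that holds its "name" and its "arguments", one argument or row to a line. jog_arm: Moves the arm, as the interface text tells. Its arguments: {"type":"object","properties":{"commands":{"type":"array","items":{"type":"array","items":{"type":"number"}}},"squeeze":{"type":"number"}},"required":["commands"]}

```bash
mkdir -p pics; ls; python3 - <<'E'
from station import manip, snapshot, workorder, models
import cv2,numpy as np
print(manip.sense(), manip.hold_point_z)
for n in ("side","top"):
    p=snapshot(n); cv2.imwrite(f"pics/{n}0.png",p["image"][:,:,::-1])
    print(n,p["extrinsics"].round(3).tolist(),p["intrinsics"].round(1).tolist(),np.round(p["D"],3))
    for t in ("gate_unit","bolt_bar","hook_rod","hook_leg","rod_rest","mug","tape_roll","gauge_blocks"):
        print(t,[(np.round(d["centre"],3).tolist(),round(d["score"],2)) for d in models.pinpoint(p,t)][:3])
E
```

```text
pics
{'t': 0.0, 'q': array([ 1.12549887e+00,  5.28451595e-01,  1.43388957e+00, -1.97948555e-05,
        1.18140891e+00, -1.78552738e-01]), 'qd': array([ 0.00037237, -0.00098462, -0.00075011,  0.00155945, -0.00016297,
        0.00049816]), 'tau': array([-1.08393604e-03, -4.42358243e+01, -1.78019768e+01, -4.17938008e-04,
        8.26185598e-03, -5.31494976e-06]), 'tcp_pos': array([0.16444241, 0.60224079, 0.23034663]), 'tool_rot': array([ 1.32973492e-01,  9.91119007e-01, -1.02946434e-03, -3.22335754e-04]), 'force': array([ 0.25136244, -0.29729428, -0.24901979]), 'ft_torque': array([-0.03441206, -0.01633445,  0.02177565]), 'finger_gap': 0.9982040081583065} 0.0187
side [[0.857, -0.277, 0.435, 0.157], [-0.515, -0.449, 0.73, -0.887], [-0.007, -0.85, -0.527, 0.712], [0.0, 0.0, 0.0, 1.0]] [[392.5, 0.0, 316.2], [0.0, 392.5, 200.3], [0.0, 0.0, 1.0]] [-0.028  0.     0.     0.     0.   ]
gate_unit [([0.655, 0.196, -0.003], 0.93)]
bolt_bar []
hook_rod [([0.536, -0.168, 0.051], 0.7)]
hook_leg [([0.756, -0.154, 0.048], 0.84)]
rod_rest [([0.868, -0.036, 0.004], 0.8), ([0.662, -0.158, -0.002], 0.79)]
mug [([0.612, -0.447, -0.0], 0.73)]
tape_roll [([0.568, 0.002, -0.002], 0.88)]
gauge_blocks [([0.523, 0.432, -0.0], 0.78)]
top [[-0.001, -0.99, 0.141, 0.445], [-1.0, 0.001, 0.004, -0.014], [-0.004, -0.141, -0.99, 1.504], [0.0, 0.0, 0.0, 1.0]] [[371.4, 0.0, 319.9], [0.0, 371.4, 194.1], [0.0, 0.0, 1.0]] [-0.038  0.     0.     0.     0.   ]
gate_unit [([0.657, 0.195, 0.003], 0.61), ([0.563, 0.007, -0.004], 0.41)]
bolt_bar []
hook_rod [([0.538, -0.165, 0.052], 0.64)]
hook_leg [([0.605, -0.452, -0.001], 0.66), ([0.758, -0.154, 0.052], 0.63)]
rod_rest [([0.865, -0.035, -0.005], 0.77), ([0.666, -0.156, -0.002], 0.58)]
mug [([0.61, -0.454, 0.001], 0.64)]
tape_roll [([0.664, -0.157, -0.002], 0.7), ([0.566, 0.005, -0.003], 0.52)]
gauge_blocks [([0.524, 0.44, -0.002], 0.67)]
```

View pics/side0.png

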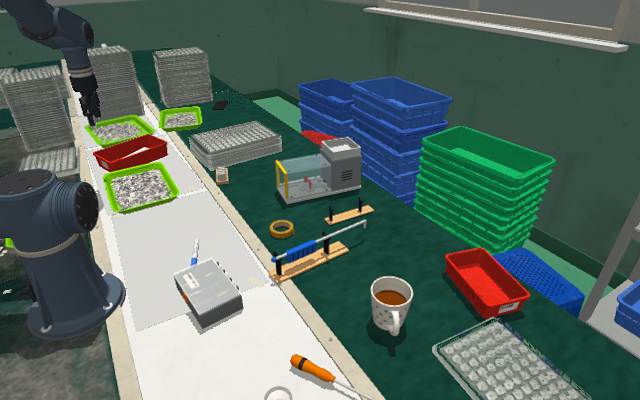

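View pics/top0.png

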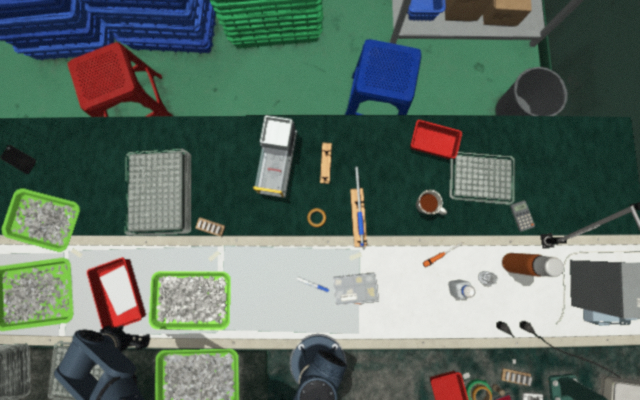

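Side: feeder with its yellow mouth near (282,182), rod on the larger rest near (300,250), mug (390,300), tape (282,228). Top: feeder mouth (268,190), staple about (275,170), rod (360,215). Next I need the unit's yaw.

```bash
cat > h.py <<'E'
import cv2,numpy as np
def proj(p,P):
    E=np.linalg.inv(p["extrinsics"]); r,_=cv2.Rodrigues(E[:3,:3])
    return cv2.projectPoints(np.float64(P),r,E[:3,3],p["intrinsics"],np.float64(p["D"]))[0][:,0]
def T(x,y,yaw,P):
    c,s=np.cos(yaw),np.sin(yaw); P=np.float64(P)
    return np.c_[x+c*P[:,0]-s*P[:,1],y+s*P[:,0]+c*P[:,1],P[:,2]]
def ray(p,uv,z):
    n=cv2.undistortPoints(np.float64([[uv]]),p["intrinsics"],np.float64(p["D"]))[0,0]
    d=p["extrinsics"][:3,:3]@[n[0],n[1],1]; o=p["extrinsics"][:3,3]
    return o+d*(z-o[2])/d[2]
def crop(p,u0,v0,u1,v1,k,segs=()):
    im=cv2.resize(p["image"][v0:v1,u0:u1,::-1],None,fx=k,fy=k,interpolation=cv2.INTER_CUBIC)
    for P,c in segs:
        q=((proj(p,P)+.5-[u0,v0])*k*16).round().astype(np.int32)
        cv2.polylines(im,[q],False,c,1,cv2.LINE_AA,4)
    return im
def unit(x,y,yaw):
    g=(0,255,0); return [(T(x,y,yaw,[[0,-.044,.01],[.165,-.044,.01],[.165,.044,.01],[0,.044,.01],[0,-.044,.01]]),g),
     (T(x,y,yaw,[[0,-.047,.116],[.165,-.047,.116],[.165,.047,.116],[0,.047,.116],[0,-.047,.116]]),(255,0,255)),
     (T(x,y,yaw,[[.1,-.02,.044],[.1,.02,.044]]),(255,255,0))]
def rod(x,y,yaw,z):
    return [(T(x,y,yaw,[[-.089,0,z+.011],[.22,0,z+.011],[.22,0,z-.014]]),(0,255,0)),
     (T(x,y,yaw,[[-.045,0,z+.017],[-.045,0,z-.017],[.045,0,z-.017],[.045,0,z+.017]]),(0,0,255))]
E
cat > v.py <<'E'
import sys; from h import *; from station import snapshot
E
python3 - <<'E'
from h import *
from station import snapshot
s=snapshot("side");t=snapshot("top")
U=unit(.656,.196,-.15)
R=rod(.537,-.166,.057,.051)
A=crop(s,265,130,365,210,5,U); B=crop(t,245,110,305,205,5,U)
C=crop(s,265,210,375,285,4,R); 
W=np.zeros((780,800,3),np.uint8); W[:400,:500]=A; W[:475,500:800]=B; W[400:700,:440]=C
cv2.imwrite("pics/c1.png",W[:700])
E
```

```text
(no output)
```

View pics/c1.png

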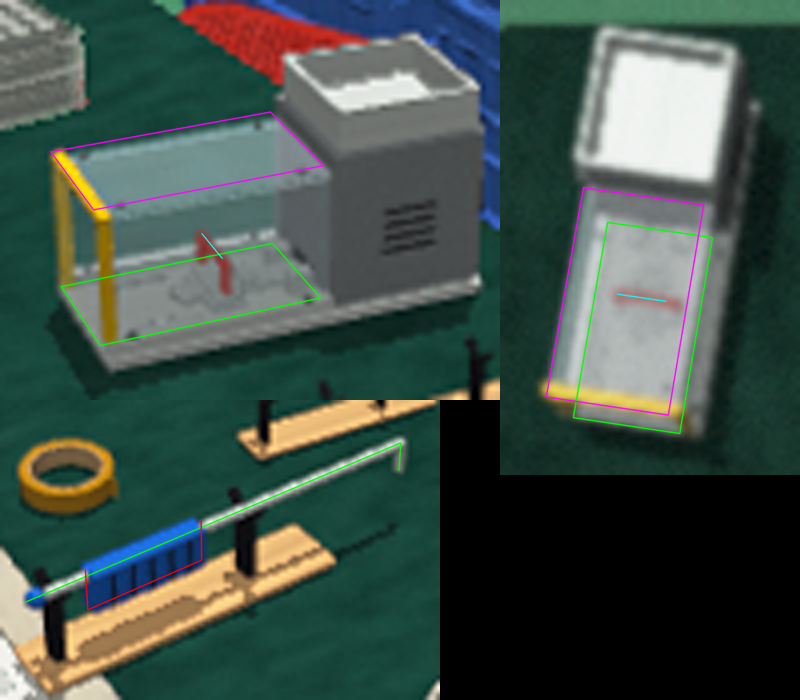

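```bash
python3 - <<'E'
from h import *
from station import snapshot
s=snapshot("side");t=snapshot("top")
f=lambda p,u0,v0,k,a,z: ray(p,(u0+a[0]/k-.5,v0+a[1]/k-.5),z)
a,b=f(s,265,130,5,(112,369),0),f(s,265,130,5,(482,290),0)
print("base",a,b,np.arctan2(*(b-a)[1::-1]))
a,b=f(s,265,130,5,(55,153),.116),f(s,265,130,5,(105,215),.116)
print("bar side",a,b,(a+b)/2,np.arctan2(-(b-a)[0],(b-a)[1]))
a,b=f(t,245,110,5,(545-500,388),.116),f(t,245,110,5,(688-500,410),.116)
print("bar top",a,b,(a+b)/2)
a,b=f(t,245,110,5,(602-500,28),.16),f(t,245,110,5,(578-500,170),.16);print(np.arctan2(*(a-b)[1::-1]))
a,b=f(t,245,110,5,(742-500,42),.16),f(t,245,110,5,(720-500,185),.16);print(np.arctan2(*(a-b)[1::-1]))
a,b=f(s,265,130,5,(200,237),.044),f(s,265,130,5,(228,260),.044);print("bar",a,b,(a+b)/2)
a,b=f(t,245,110,5,(115,297),.044),f(t,245,110,5,(181,305),.044);print("bar",a,b,(a+b)/2)
E
```

```text
base [0.64941483 0.13507805 0.        ] [0.92763796 0.08962026 0.        ] -0.16195508328512928
bar side [0.66469281 0.23850457 0.116     ] [0.65200143 0.13832416 0.116     ] [0.65834712 0.18841437 0.116     ] 3.015578644824335
bar top [0.66948681 0.24318399 0.116     ] [0.65247044 0.13431015 0.116     ] [0.66097863 0.18874707 0.116     ]
-0.1391877979211805
-0.1362779286496826
bar [0.75411827 0.19623125 0.044     ] [0.75410571 0.15651148 0.044     ] [0.75411199 0.17637136 0.044     ]
bar [0.7550907  0.20200902 0.044     ] [0.74842919 0.14882548 0.044     ] [0.75175995 0.17541725 0.044     ]
```

>>> {"name": "jog_arm", "arguments": {
  "commands": [
    [100, 1.7, -3.5, 0, 0.04],
    [100, 1.7, -3.5, 0, 0.04],
    [100, 1.7, -3.5, 0, 0.04],
    [100, 1.7, -3.5, 0, 0.04],
    [100, 1.7, -3.5, 0, 0.04],
    [100, 1.7, -3.5, 0, 0.04],
    [100, 1.7, -3.5, 0, 0.04],
    [100, 1.7, -3.5, 0, 0.04]
  ]
}}

```text
t: 1.77
tcp_pos: [0.3015, 0.3205, 0.2321]
tool_rot: [-0.042, 0.999, 0.005, 0.002]
force: [0.7, 0.1, 0.1]
finger_gap: 0.998
```

>>> {"name": "jog_arm", "arguments": {
  "commands": [
    [100, 1.7, -3.5, 0, 0],
    [100, 1.7, -3.5, 0, 0],
    [100, 1.7, -3.5, 0, 0],
    [100, 1.7, -3.5, 0, 0],
    [100, 1.7, -3.5, 0, 0],
    [100, 1.7, -3.5, 0, 0],
    [100, 1.7, -3.5, 0, 0],
    [100, 1.7, -3.5, 0, 0]
  ]
}}

```text
t: 2.43
tcp_pos: [0.4424, 0.0258, 0.2351]
tool_rot: [-0.043, 0.999, 0.006, 0.006]
force: [0.8, 0.5, -0.2]
finger_gap: 1.004
```

>>> {"name": "jog_arm", "arguments": {
  "commands": [
    [100, 1.7, -3.5, -0.8, 0],
    [100, 1.7, -3.5, -0.8, 0],
    [100, 1.7, -3.5, -0.8, 0],
    [100, 1.7, -3.5, -1, -0.02],
    [100, 1.7, -3.5, -1, 0],
    [100, 1, -1.5, -1, 0],
    [100, 0, 0, 0, 0]
  ]
}}

```text
t: 3.02
tcp_pos: [0.5455, -0.1826, 0.1821]
tool_rot: [-0.027, 1.0, 0.002, 0.013]
force: [-0.0, 0.2, 0.1]
finger_gap: 0.997
```

>>> {"name": "jog_arm", "arguments": {
  "commands": [
    [100, -0.8, 1.6, -3, 0],
    [100, 0, 0, -3, 0],
    [100, 0, 0, -2, 0],
    [100, 0, 0, 0, 0],
    [100, 0, 0, 0, 0]
  ]
}}

```text
t: 3.43
tcp_pos: [0.5382, -0.1666, 0.1021]
tool_rot: [-0.026, 1.0, 0.001, 0.015]
force: [1.0, -0.0, 0.4]
finger_gap: 1.0
```

```bash
python3 - <<'E'
from h import *
from station import snapshot,manip
from scipy.spatial.transform import Rotation as R
st=manip.sense(); M=R.from_quat(st["tool_rot"]).as_matrix(); print(st["tcp_pos"],M.round(3).tolist(),st["q"].round(3))
E
```

```text
[ 0.53816881 -0.16657562  0.10208687] [[-0.998, -0.052, 0.031], [-0.052, 0.999, 0.003], [-0.031, 0.001, -1.0]] [-0.508  0.62   1.72   0.025  0.777 -2.148]
```

>>> {"name": "jog_arm", "arguments": {
  "commands": [
    [100, 0, 0, -2, 0],
    [100, 0, 0, -2, 0],
    [100, 0, 0, -1.5, 0],
    [100, 0, 0, -1.1, 0],
    [100, 0, 0, -0.4, 0],
    [100, 0, 0, 0, 0]
  ]
}}

```text
t: 3.93
tcp_pos: [0.5435, -0.1661, 0.0395]
tool_rot: [-0.028, 0.999, -0.003, 0.022]
force: [-0.3, 0.3, 0.7]
finger_gap: 1.002
```

```bash
python3 - <<'E'
from h import *
from station import snapshot
s=snapshot("side");t=snapshot("top")
Rr=rod(.537,-.166,.057,.051)
A=crop(s,255,190,385,290,5); B=crop(t,330,150,390,260,5,Rr)
W=np.zeros((550,950,3),np.uint8); W[:500,:650]=A; W[:,650:]=B
cv2.imwrite("pics/c2.png",cv2.resize(W,None,fx=.84,fy=.84))
E
```

```text
(no output)
```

View pics/c2.png

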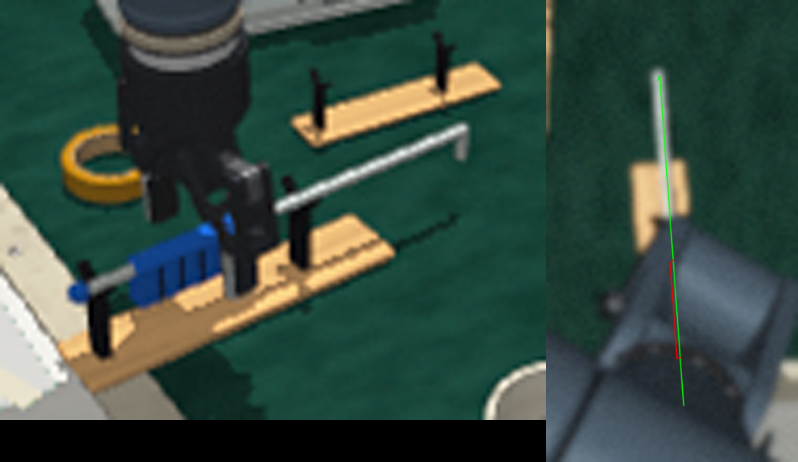

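>>> {"name": "jog_arm", "arguments": {
  "commands": [
    [100, -0.3, 0, -0.4, 0],
    [100, -0.3, 0, -0.3, 0],
    [100, 0, 0, 0, 0],
    [100, 0, 0, 0, 0]
  ]
}}

```text
t: 4.37
tcp_pos: [0.5389, -0.1672, 0.0356]
tool_rot: [-0.028, 0.999, -0.004, 0.025]
force: [0.9, -0.7, -0.6]
finger_gap: 0.998
```

```bash
cat > st.py <<'E'
from station import manip
from scipy.spatial.transform import Rotation as R
import numpy as np
s=manip.sense(); M=R.from_quat(s["tool_rot"]).as_matrix()
print(s["t"],s["tcp_pos"].round(4),"tz",M[:,2].round(4),"yaw",round(np.arctan2(-M[0,1],M[1,1]),4),"hold",(s["tcp_pos"]-manip.hold_point_z*M[:,2]).round(4),"F",s["force"].round(2),"Tq",s["ft_torque"].round(2),"gap",round(s["finger_gap"],3),"q",s["q"].round(2))
E
python3 st.py
```

```text
4.3667 [ 0.5389 -0.1672  0.0356] tz [ 0.0501 -0.0072 -0.9987] yaw 0.0555 hold [ 0.538  -0.1671  0.0543] F [ 0.87 -0.65 -0.56] Tq [-0.03  0.   -0.04] gap 0.998 q [-0.51  0.73  1.76  0.03  0.6  -2.16]
```

>>> {"name": "jog_arm", "arguments": {
  "commands": [
    [0, 0, 0, -0.2, 0],
    [0, 0, 0, 0, 0],
    [0, 0, 0, 0, 0],
    [0, 0, 0, 0, 0],
    [0, 0, 0, 0, 0],
    [0, 0, 0, 0, 0],
    [0, 0, 0, 0, 0],
    [0, 0, 0, 0, 0]
  ],
  "squeeze": 80
}}

```text
t: 5.03
tcp_pos: [0.5387, -0.1651, 0.034]
tool_rot: [-0.027, 0.999, -0.003, 0.025]
force: [-0.6, -1.4, -0.7]
finger_gap: 0.2
```

```bash
python3 st.py
```

```text
5.0333 [ 0.5387 -0.1651  0.034 ] tz [ 0.0496 -0.0042 -0.9988] yaw 0.0543 hold [ 0.5378 -0.165   0.0527] F [-0.56 -1.4  -0.66] Tq [-0.21  0.13 -0.03] gap 0.2 q [-0.51  0.73  1.76  0.04  0.6  -2.16]
```

>>> {"name": "jog_arm", "arguments": {
  "commands": [
    [0, 0, 0, 0.5, 0],
    [0, 0, 0, 1, 0],
    [0, 0, 0, 1.5, 0],
    [0, 0, 0, 2, 0],
    [0, 0, 0, 2.5, 0],
    [0, 0, 0, 2.5, 0],
    [0, 0, 0, 2.5, 0],
    [0, 0, 0, 2, 0]
  ]
}}

```text
t: 5.7
tcp_pos: [0.5319, -0.1625, 0.1818]
tool_rot: [-0.026, 1.0, 0.002, 0.017]
force: [0.5, 0.1, -2.4]
finger_gap: 0.199
```

```bash
python3 st.py
```

```text
5.7 [ 0.5319 -0.1625  0.1818] tz [ 0.0336  0.0042 -0.9994] yaw 0.0529 hold [ 0.5313 -0.1626  0.2005] F [ 0.55  0.14 -2.4 ] Tq [-0.02  0.01 -0.05] gap 0.199 q [-0.51  0.49  1.68  0.02  0.95 -2.15]
```

>>> {"name": "jog_arm", "arguments": {
  "commands": [
    [0, -0.6, 1.8, 0, -0.01],
    [0, -1.2, 3.5, 0, -0.02],
    [0, -1.2, 3.5, 0, -0.02],
    [0, -1.2, 3.5, 0, -0.02],
    [0, -1.2, 3.5, 0, -0.02],
    [0, -1.2, 3.5, 0, -0.02],
    [0, -1.2, 3.5, 0, -0.02],
    [0, -1.2, 3.5, 0, -0.02]
  ]
}}

```text
t: 6.37
tcp_pos: [0.4448, 0.098, 0.1954]
tool_rot: [0.06, 0.998, -0.007, 0.029]
force: [-0.0, 0.3, -2.4]
finger_gap: 0.2
```

```bash
python3 st.py
```

```text
6.3667 [0.4448 0.098  0.1954] tz [ 0.0579 -0.0181 -0.9982] yaw -0.121 hold [0.4437 0.0983 0.214 ] F [-0.01  0.31 -2.45] Tq [ 0.05  0.05 -0.03] gap 0.2 q [-0.02  0.34  1.92 -0.02  0.82 -1.45]
```

>>> {"name": "jog_arm", "arguments": {
  "commands": [
    [0, -1.2, 3.5, 0, -0.01],
    [0, -1.2, 3.5, 0, -0.01],
    [0, -1.0, 3.2, -0.5, -0.01],
    [0, -0.8, 2.2, -1, 0],
    [0, -0.2, 0.7, -1, 0],
    [0, 0, 0, 0, 0]
  ]
}}

```text
t: 6.87
tcp_pos: [0.3929, 0.2398, 0.1742]
tool_rot: [0.073, 0.997, -0.006, 0.031]
force: [-0.2, -1.0, -1.9]
finger_gap: 0.201
```

```bash
cat >> st.py <<'E'
g=R.from_quat([-0.027,0.999,-0.003,0.025]); gM=np.eye(4)
def tf(q,p): m=np.eye(4); m[:3,:3]=R.from_quat(q).as_matrix(); m[:3,3]=p; return m
rod0=tf(R.from_euler('z',.056).as_quat(),[.537,-.165,.051])
rel=np.linalg.inv(tf([-0.027,0.999,-0.003,0.025],[.5387,-.1651,.034]))@rod0
rod=tf(s["tool_rot"],s["tcp_pos"])@rel
Un=tf(R.from_euler('z',-.15).as_quat(),[.657,.190,0])
leg=rod@[.22,0,0,1]
e=R.from_matrix(rod[:3,:3]).as_euler('zyx')
print("handle",rod[:3,3].round(4),"yaw,pitch,roll",e.round(3),"leg",leg[:3].round(4),"leg in unit",(np.linalg.inv(Un)@leg)[:3].round(4), "handle in unit",(np.linalg.inv(Un)@rod[:,3])[:3].round(4))
E
python3 st.py
```

```text
6.8667 [0.3929 0.2398 0.1742] tz [ 0.061  -0.0169 -0.998 ] yaw -0.1471 hold [0.3918 0.2401 0.1928] F [-0.18 -0.97 -1.86] Tq [ 0.01  0.09 -0.02] gap 0.201 q [ 0.33  0.39  1.93 -0.05  0.78 -1.06]
handle [0.391  0.2403 0.1912] yaw,pitch,roll [-0.145 -0.013 -0.002] leg [0.6087 0.2085 0.194 ] leg in unit [-0.0505  0.0111  0.194 ] handle in unit [-0.2705  0.0099  0.1912]
```

>>> {"name": "jog_arm", "arguments": {
  "commands": [
    [0, 0, -0.5, -2, 0],
    [0, 0, -0.5, -2.5, 0],
    [0, 0, 0, -2.5, 0],
    [0, 0, 0, -2.5, 0],
    [0, 0, 0, -1.5, 0],
    [0, 0, 0, 0, 0],
    [0, 0, 0, 0, 0]
  ]
}}

```text
t: 7.45
tcp_pos: [0.3997, 0.2242, 0.0642]
tool_rot: [0.075, 0.997, -0.006, 0.036]
force: [0.8, 0.3, -2.3]
finger_gap: 0.196
```

```bash
python3 st.py; cat > look.py <<'E'
import sys,runpy
n=sys.argv[1]; G=runpy.run_path("st.py"); from h import *
from station import snapshot
s=snapshot("side");t=snapshot("top"); rod_=G["rod"]
P=lambda L:(np.c_[np.float64(L),np.ones(len(L))]@rod_.T)[:,:3]
S=[(P([[-.089,0,.011],[.22,0,.011],[.22,0,-.014]]),(0,255,0))]
U=unit(.657,.190,-.15)[:2]
A=crop(s,230,130,360,240,4,S); B=crop(t,245,120,325,240,4,S)
W=np.zeros((480,840,3),np.uint8); W[:440,:520]=A; W[:,520:]=B
cv2.imwrite(f"pics/{n}.png",W[:,:800])
E
python3 look.py c3 >/dev/null
```

```text
7.45 [0.3997 0.2242 0.0642] tz [ 0.0706 -0.017  -0.9974] yaw -0.1501 hold [0.3983 0.2245 0.0829] F [ 0.77  0.29 -2.3 ] Tq [ 0.02  0.04 -0.  ] gap 0.196 q [ 0.29  0.61  2.02 -0.08  0.45 -1.06]
handle [0.3976 0.2247 0.0812] yaw,pitch,roll [-0.148 -0.022 -0.002] leg [0.6152 0.1923 0.0862] leg in unit [-0.0417 -0.004   0.0862] handle in unit [-0.2616 -0.0045  0.0812]Traceback (most recent call last):
  File "look.py", line 8, in <module>
    A=crop(s,230,130,360,240,4,S); B=crop(t,245,120,325,240,4,S)
  File "h.py", line 15, in crop
    q=((proj(p,P)+.5-[u0,v0])*k*16).round().astype(np.int32)
        ~~~~^^^^^
  File "h.py", line 4, in proj
    return cv2.projectPoints(np.float64(P),r,E[:3,3],p["intrinsics"],np.float64(p["D"]))[0][:,0]
           ~~~~~~~~~~~~~~~~~^^^^^^^^^^^^^^^^^^^^^^^^^^^^^^^^^^^^^^^^^^^^^^^^^^^^^^^^^^^^
cv2.error: OpenCV(4.12.0) /io/opencv/modules/calib3d/src/calibration_base.cpp:1490: error: (-215:Assertion failed) npoints >= 0 && (depth == CV_32F || depth == CV_64F) in function 'projectPoints'
```

```bash
sed -i 's/np.float64(P),r/np.ascontiguousarray(P,float),r/' h.py; python3 look.py c3 >/dev/null
```

```text
(no output)
```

View pics/c3.png

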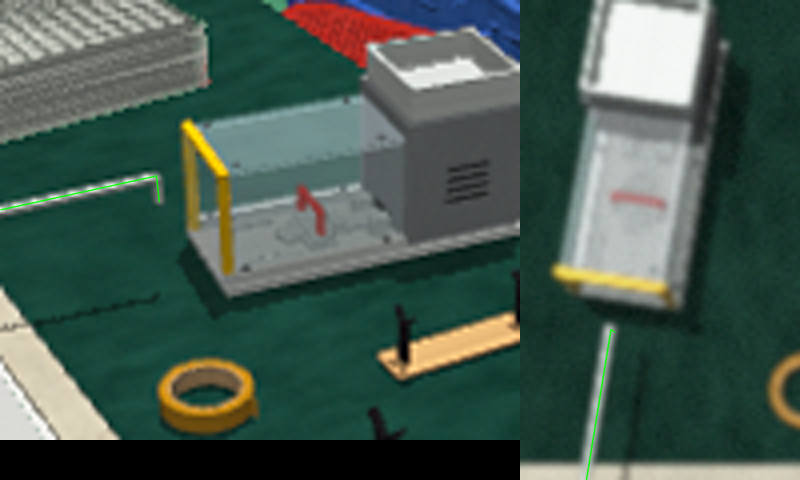

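>>> {"name": "jog_arm", "arguments": {
  "commands": [
    [0, 0, 0.3, -0.9, 0],
    [0, 1.5, -0.2, 0, 0],
    [0, 2, -0.3, 0, 0],
    [0, 2, -0.3, 0, 0],
    [0, 2, -0.3, 0, 0],
    [0, 0, 0, 0, 0]
  ]
}}

```text
t: 8.15
tcp_pos: [0.4784, 0.2189, 0.0592]
tool_rot: [0.072, 0.997, -0.004, 0.041]
force: [1.3, -0.2, -2.1]
finger_gap: 0.199
```

```bash
python3 st.py
```

```text
8.15 [0.4784 0.2189 0.0592] tz [ 0.0814 -0.0138 -0.9966] yaw -0.1453 hold [0.4768 0.2191 0.0778] F [ 1.32 -0.18 -2.07] Tq [-0.03 -0.01  0.01] gap 0.199 q [ 0.24  0.66  1.86 -0.06  0.54 -1.14]
handle [0.4762 0.2193 0.0761] yaw,pitch,roll [-0.143 -0.033  0.001] leg [0.6938 0.1879 0.0833] leg in unit [0.0367 0.0035 0.0833] handle in unit [-0.1832  0.0019  0.0761]
```

>>> {"name": "jog_arm", "arguments": {
  "commands": [
    [0, 2, -0.4, -0.2, 0],
    [0, 2, -0.4, -0.2, 0],
    [0, 2, -0.4, -0.2, 0],
    [0, 1.7, -0.3, 0, 0],
    [0, 0, 0, 0, 0],
    [0, 0, 0, 0, 0]
  ]
}}

```text
t: 8.65
tcp_pos: [0.5544, 0.2049, 0.053]
tool_rot: [0.071, 0.997, -0.004, 0.04]
force: [-0.7, -0.3, -2.4]
finger_gap: 0.205
```

```bash
python3 st.py; python3 look.py c4 >/dev/null
```

```text
8.65 [0.5544 0.2049 0.053 ] tz [ 0.0789 -0.0143 -0.9968] yaw -0.1433 hold [0.5529 0.2052 0.0716] F [-0.72 -0.33 -2.45] Tq [ 0.01  0.19 -0.  ] gap 0.205 q [ 0.18  0.72  1.7  -0.05  0.65 -1.21]
handle [0.5522 0.2053 0.0699] yaw,pitch,roll [-0.141 -0.031  0.   ] leg [0.7699 0.1744 0.0766] leg in unit [0.114  0.0014 0.0766] handle in unit [-0.1059 -0.0005  0.0699]
```

View pics/c4.png

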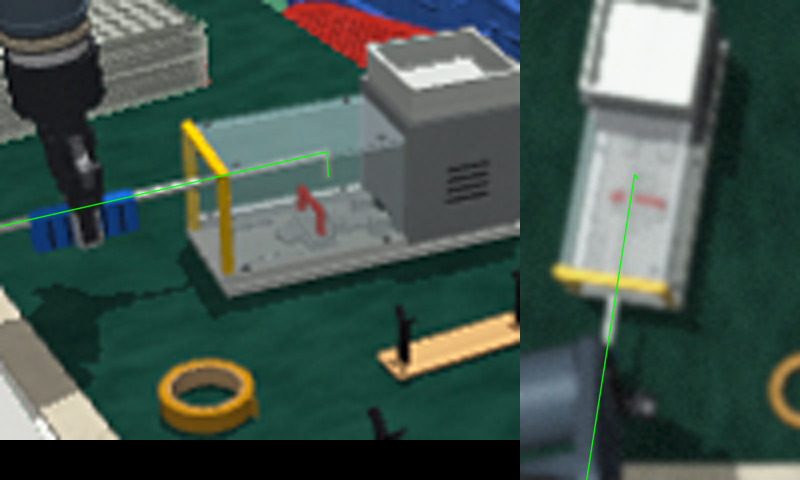

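>>> {"name": "jog_arm", "arguments": {
  "commands": [
    [0, 0.1, -0.2, -0.8, 0],
    [0, 0, 0, -0.8, 0],
    [0, 0, 0, -0.7, 0],
    [0, 0, 0, -0.3, 0],
    [0, 0, 0, 0, 0]
  ]
}}

```text
t: 9.17
tcp_pos: [0.549, 0.2038, 0.024]
tool_rot: [0.07, 0.997, -0.005, 0.037]
force: [0.7, -0.8, -1.9]
finger_gap: 0.2
```

```bash
python3 st.py
```

```text
9.1667 [0.549  0.2038 0.024 ] tz [ 0.0725 -0.0151 -0.9973] yaw -0.1401 hold [0.5477 0.2041 0.0426] F [ 0.67 -0.78 -1.86] Tq [ 0.02  0.1  -0.01] gap 0.2 q [ 0.18  0.76  1.72 -0.05  0.59 -1.21]
handle [0.5469 0.2043 0.0409] yaw,pitch,roll [-0.138 -0.024 -0.001] leg [0.7648 0.174  0.0462] leg in unit [0.109  0.0003 0.0462] handle in unit [-0.1109 -0.0023  0.0409]
```

>>> {"name": "jog_arm", "arguments": {
  "commands": [
    [0, -0.3, 0.05, 0, 0],
    [0, -0.3, 0.05, 0, 0],
    [0, -0.3, 0.05, 0, 0],
    [0, -0.3, 0.05, 0, 0]
  ]
}}

```text
t: 9.5
tcp_pos: [0.5404, 0.206, 0.0238]
tool_rot: [0.071, 0.997, -0.004, 0.041]
force: [4.8, -1.0, -4.1]
finger_gap: 0.2
```

```bash
python3 st.py; python3 look.py c5 >/dev/null
```

```text
9.5 [0.5404 0.206  0.0238] tz [ 0.0803 -0.014  -0.9967] yaw -0.1413 hold [0.5389 0.2063 0.0424] F [ 4.84 -1.02 -4.09] Tq [-0.09 -0.04 -0.11] gap 0.2 q [ 0.19  0.76  1.74 -0.05  0.57 -1.2 ]
handle [0.5382 0.2064 0.0407] yaw,pitch,roll [-0.139 -0.032  0.   ] leg [0.756  0.1759 0.0477] leg in unit [0.1    0.0009 0.0477] handle in unit [-0.1199 -0.0015  0.0407]
```

View pics/c5.png

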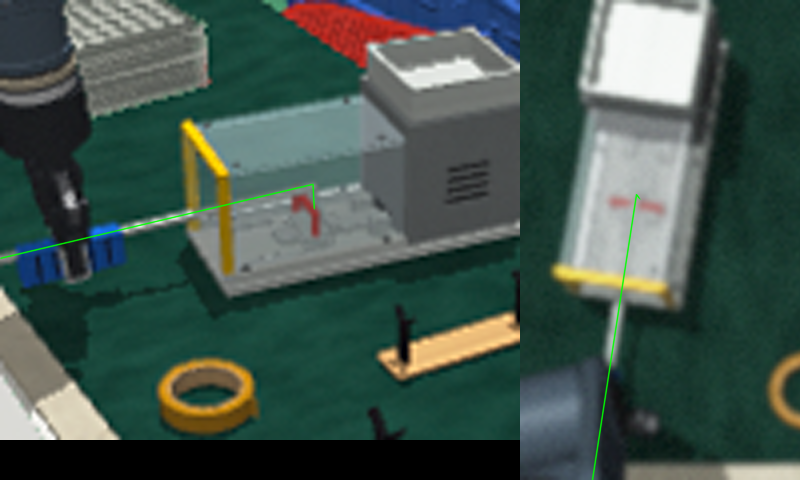

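>>> {"name": "jog_arm", "arguments": {
  "commands": [
    [0, -0.3, 0.05, -0.05, 0],
    [0, -0.3, 0.05, -0.05, 0],
    [0, -0.3, 0.05, 0, 0],
    [0, -0.3, 0.05, 0, 0],
    [0, -0.3, 0.05, 0, 0],
    [0, -0.3, 0.05, 0, 0],
    [0, -0.3, 0.05, 0, 0]
  ]
}}

```text
t: 10.18
tcp_pos: [0.5199, 0.2097, 0.0238]
tool_rot: [0.071, 0.997, -0.004, 0.043]
force: [4.3, -1.6, -4.6]
finger_gap: 0.199
```

```bash
python3 st.py
```

```text
10.1833 [0.5199 0.2097 0.0238] tz [ 0.0847 -0.0133 -0.9963] yaw -0.1424 hold [0.5183 0.21   0.0424] F [ 4.29 -1.59 -4.64] Tq [-0.1  -0.05 -0.13] gap 0.199 q [ 0.2   0.74  1.79 -0.06  0.52 -1.18]
handle [0.5176 0.2102 0.0407] yaw,pitch,roll [-0.14  -0.037  0.001] leg [0.7353 0.1794 0.0486] leg in unit [0.079  0.0013 0.0486] handle in unit [-0.1408 -0.0009  0.0407]
```

>>> {"name": "jog_arm", "arguments": {
  "commands": [
    [0, -0.3, 0.05, -0.1, 0],
    [0, -0.3, 0.05, -0.1, 0],
    [0, -0.3, 0.05, 0, 0],
    [0, -0.2, 0.03, 0, 0]
  ]
}}

```text
t: 10.52
tcp_pos: [0.5088, 0.212, 0.0224]
tool_rot: [0.071, 0.996, -0.003, 0.044]
force: [3.5, -1.8, -3.1]
finger_gap: 0.196
```

```bash
python3 st.py
```

```text
10.5167 [0.5088 0.212  0.0224] tz [ 0.0881 -0.0125 -0.996 ] yaw -0.143 hold [0.5071 0.2122 0.041 ] F [ 3.53 -1.77 -3.12] Tq [-0.11 -0.31 -0.25] gap 0.196 q [ 0.21  0.74  1.82 -0.06  0.5  -1.16]
handle [0.5064 0.2124 0.0393] yaw,pitch,roll [-0.141 -0.04   0.002] leg [0.7241 0.1815 0.0479] leg in unit [0.0676 0.0017 0.0479] handle in unit [-0.1522 -0.0003  0.0393]
```

>>> {"name": "jog_arm", "arguments": {
  "commands": [
    [0, -0.15, 0.02, 0, 0],
    [0, -0.15, 0.02, 0, 0]
  ]
}}

```text
t: 10.68
tcp_pos: [0.5052, 0.2125, 0.0225]
tool_rot: [0.071, 0.996, -0.003, 0.044]
force: [4.4, -1.6, -3.4]
finger_gap: 0.204
```

>>> {"name": "jog_arm", "arguments": {
  "commands": [
    [0, -0.1, 0.02, 0, 0],
    [0, -0.1, 0.02, 0, 0]
  ]
}}

```text
t: 10.85
tcp_pos: [0.5027, 0.2129, 0.0225]
tool_rot: [0.071, 0.996, -0.003, 0.044]
force: [3.9, -1.0, -2.7]
finger_gap: 0.203
```

>>> {"name": "jog_arm", "arguments": {
  "commands": [
    [0, -0.1, 0.02, 0, 0],
    [0, -0.1, 0.02, 0, 0]
  ]
}}

```text
t: 11.02
tcp_pos: [0.5008, 0.2134, 0.0225]
tool_rot: [0.071, 0.996, -0.003, 0.044]
force: [5.5, -1.9, -3.3]
finger_gap: 0.197
```

>>> {"name": "jog_arm", "arguments": {
  "commands": [
    [0, -0.1, 0.02, 0, 0]
  ]
}}

```text
t: 11.1
tcp_pos: [0.5008, 0.2137, 0.0227]
tool_rot: [0.072, 0.996, -0.003, 0.045]
force: [7.2, -2.2, -4.1]
finger_gap: 0.201
```

>>> {"name": "jog_arm", "arguments": {
  "commands": [
    [0, -0.1, 0.02, 0, 0]
  ]
}}

```text
t: 11.18
tcp_pos: [0.5008, 0.2139, 0.0227]
tool_rot: [0.072, 0.996, -0.003, 0.046]
force: [6.7, -1.8, -5.3]
finger_gap: 0.196
```

>>> {"name": "jog_arm", "arguments": {
  "commands": [
    [0, -0.2, 0.03, 0, 0]
  ]
}}

```text
t: 11.27
tcp_pos: [0.5007, 0.2142, 0.0229]
tool_rot: [0.073, 0.996, -0.002, 0.048]
force: [8.4, -2.2, -5.0]
finger_gap: 0.199
```

>>> {"name": "jog_arm", "arguments": {
  "commands": [
    [0, -0.2, 0.03, 0, 0]
  ]
}}

```text
t: 11.35
tcp_pos: [0.5007, 0.2146, 0.0231]
tool_rot: [0.073, 0.996, -0.002, 0.05]
force: [9.4, -3.1, -6.4]
finger_gap: 0.202
```

```bash
python3 st.py
```

```text
11.35 [0.5007 0.2146 0.0231] tz [ 0.0989 -0.0104 -0.995 ] yaw -0.1461 hold [0.4988 0.2148 0.0417] F [ 9.37 -3.07 -6.37] Tq [-0.28 -0.3  -0.32] gap 0.202 q [ 0.22  0.74  1.84 -0.07  0.47 -1.15]
handle [0.4982 0.2149 0.04  ] yaw,pitch,roll [-0.144 -0.051  0.004] leg [0.7156 0.1834 0.0509] leg in unit [0.059  0.0022 0.0509] handle in unit [-0.1608  0.0009  0.04  ]
```

>>> {"name": "jog_arm", "arguments": {
  "commands": [
    [0, -0.3, 0.05, -0.1, 0]
  ]
}}

```text
t: 11.43
tcp_pos: [0.5005, 0.2152, 0.0224]
tool_rot: [0.074, 0.996, -0.001, 0.052]
force: [9.7, -3.2, -6.0]
finger_gap: 0.196
```

```bash
python3 - <<'E'
from station import manip,snapshot
import numpy as np
for i in range(4):
    s=manip.sense(); print(round(s["t"],2),s["force"].round(1),"pull",round(s["force"]@[.989,-.149,0],1),s["tcp_pos"].round(4)); snapshot("side")
E
python3 st.py|tail -1
```

```text
11.43 [ 9.7 -3.2 -6. ] pull 10.1 [0.5005 0.2152 0.0224]
11.48 [10.5 -2.9 -5.9] pull 10.9 [0.5007 0.2153 0.0223]
11.53 [ 9.7 -2.1 -5.1] pull 9.9 [0.5008 0.2153 0.0224]
11.58 [ 8.5 -1.7 -5.8] pull 8.6 [0.5007 0.2153 0.0224]
handle [0.4982 0.2156 0.0393] yaw,pitch,roll [-0.144 -0.056  0.005] leg [0.7156 0.1839 0.0514] leg in unit [0.0588 0.0027 0.0514] handle in unit [-0.1609  0.0016  0.0393]
```

>>> {"name": "jog_arm", "arguments": {
  "commands": [
    [0, -0.3, 0.04, -0.25, 0],
    [0, -0.45, 0.05, -0.1, 0]
  ]
}}

```text
t: 11.8
tcp_pos: [0.5007, 0.2166, 0.02]
tool_rot: [0.075, 0.995, 0.001, 0.059]
force: [12.0, -4.4, -4.2]
finger_gap: 0.203
```

```bash
cat > hold.py <<'E'
from station import manip,snapshot
import numpy as np,sys
o=[]
for i in range(int(sys.argv[1])):
    s=manip.sense(); o.append(s["force"]); snapshot("side")
o=np.array(o); print("pull",(o@[.989,-.149,0]).round(1),"norm",np.linalg.norm(o+[0,0,2.4],axis=1).round(1))
E
python3 hold.py 3; python3 st.py
```

```text
pull [12.5 11.4 11.4] norm [12.9 11.8 11.8]
11.95 [0.501  0.2166 0.0203] tz [ 0.1184 -0.0064 -0.9929] yaw -0.1493 hold [0.4988 0.2168 0.0389] F [10.15 -3.59 -4.36] Tq [-0.46 -0.84 -0.53] gap 0.198 q [ 0.22  0.74  1.86 -0.08  0.43 -1.13]
handle [0.4981 0.2169 0.0372] yaw,pitch,roll [-0.147 -0.07   0.008] leg [0.7152 0.1846 0.0522] leg in unit [0.0584 0.0034 0.0522] handle in unit [-0.1611  0.0029  0.0372]
```

>>> {"name": "jog_arm", "arguments": {
  "commands": [
    [0, -0.4, 0.04, -0.4, 0],
    [0, -0.8, 0.08, -0.1, 0]
  ]
}}

```text
t: 12.12
tcp_pos: [0.5004, 0.2186, 0.0175]
tool_rot: [0.077, 0.995, 0.005, 0.07]
force: [18.1, -5.4, -5.6]
finger_gap: 0.202
```

```bash
python3 hold.py 3; python3 st.py
```

```text
pull [18.7 17.5 15.3] norm [19.2 18.  15.9]
12.2667 [0.501  0.2187 0.018 ] tz [ 0.1408 -0.0013 -0.99  ] yaw -0.1541 hold [0.4983 0.2187 0.0365] F [14.68 -5.59 -4.92] Tq [-0.62 -1.35 -0.71] gap 0.196 q [ 0.23  0.74  1.87 -0.09  0.39 -1.11]
handle [0.4977 0.2189 0.0348] yaw,pitch,roll [-0.152 -0.093  0.014] leg [0.7143 0.1853 0.0545] leg in unit [0.0573 0.0039 0.0545] handle in unit [-0.1618  0.0048  0.0348]
```

Settled near 15 N; hold this target for over a second.

```bash
python3 hold.py 24; python3 st.py
```

```text
pull [15.3 15.  15.1 15.9 14.9 14.8 15.4 14.9 14.6 14.2 15.4 15.6 15.4 14.8
 15.1 15.  15.1 14.  14.7 14.4 14.6 14.7 13.8 15.4] norm [15.9 15.4 15.5 16.3 15.5 15.3 15.9 15.3 15.2 14.5 15.9 16.  15.7 15.2
 15.6 15.4 15.6 14.6 15.3 14.9 14.9 15.1 14.1 16. ]
13.4667 [0.501  0.2186 0.018 ] tz [ 0.1405 -0.0014 -0.9901] yaw -0.1541 hold [0.4983 0.2186 0.0365] F [13.51 -5.31 -4.46] Tq [-0.64 -1.34 -0.72] gap 0.197 q [ 0.23  0.74  1.87 -0.09  0.39 -1.11]
handle [0.4978 0.2188 0.0348] yaw,pitch,roll [-0.152 -0.093  0.014] leg [0.7143 0.1852 0.0545] leg in unit [0.0574 0.0039 0.0545] handle in unit [-0.1618  0.0047  0.0348]
```

>>> {"name": "jog_arm", "arguments": {
  "commands": [
    [0, 0.5, -0.1, 0, 0],
    [0, 0.5, -0.07, 0, 0],
    [0, 0.3, -0.05, 0, 0],
    [0, 0, 0, 0, 0]
  ]
}}

```text
t: 13.8
tcp_pos: [0.5123, 0.2157, 0.0178]
tool_rot: [0.077, 0.995, 0.004, 0.067]
force: [0.1, 0.0, -2.3]
finger_gap: 0.199
```

```bash
python3 st.py
```

```text
13.8 [0.5123 0.2157 0.0178] tz [ 0.1346 -0.0027 -0.9909] yaw -0.1539 hold [0.5098 0.2158 0.0363] F [ 0.14  0.01 -2.31] Tq [0.   0.14 0.03] gap 0.199 q [ 0.21  0.75  1.84 -0.08  0.42 -1.13]
handle [0.5092 0.216  0.0346] yaw,pitch,roll [-0.152 -0.087  0.012] leg [0.7258 0.1825 0.0531] leg in unit [0.0692 0.0029 0.0531] handle in unit [-0.15    0.0036  0.0346]
```

>>> {"name": "jog_arm", "arguments": {
  "commands": [
    [0, 0.05, 0, 0.6, 0],
    [0, 0.05, 0, 0.8, 0],
    [0, 0.05, 0, 0.7, 0],
    [0, 0, 0, 0, 0]
  ]
}}

```text
t: 14.13
tcp_pos: [0.5079, 0.2157, 0.0391]
tool_rot: [0.076, 0.995, 0.002, 0.062]
force: [0.2, 0.0, -3.1]
finger_gap: 0.203
```

```bash
python3 st.py; python3 look.py c6 >/dev/null
```

```text
14.1333 [0.5079 0.2157 0.0391] tz [ 0.1241 -0.0047 -0.9923] yaw -0.1517 hold [0.5056 0.2158 0.0577] F [ 0.16  0.04 -3.07] Tq [ 0.    0.12 -0.  ] gap 0.203 q [ 0.22  0.71  1.84 -0.07  0.48 -1.14]
handle [0.5049 0.216  0.056 ] yaw,pitch,roll [-0.149 -0.076  0.01 ] leg [0.7219 0.1831 0.0722] leg in unit [0.0652 0.0029 0.0722] handle in unit [-0.1542  0.003   0.056 ]
```

View pics/c6.png

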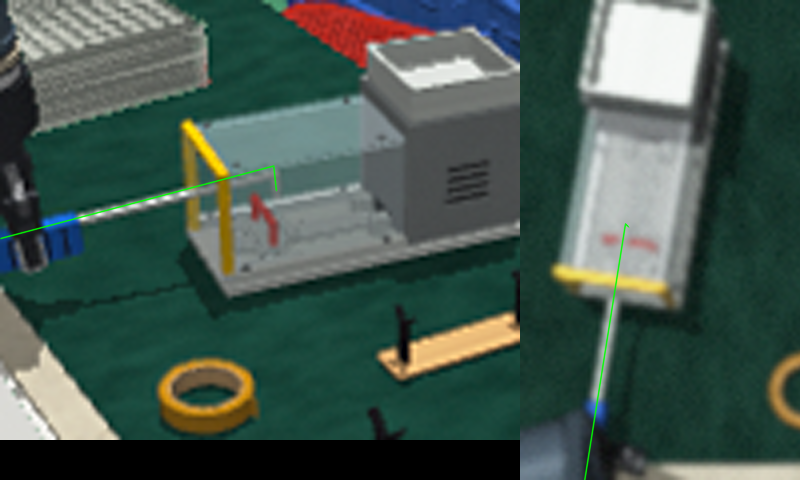

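>>> {"name": "jog_arm", "arguments": {
  "commands": [
    [0, 0, 0, 0.8, 0],
    [0, 0, 0, 0.2, 0],
    [0, -0.8, 0.12, 0, 0],
    [0, -2, 0.3, 0, 0],
    [0, -2, 0.3, 0, 0],
    [0, 0, 0, 0, 0]
  ]
}}

```text
t: 14.73
tcp_pos: [0.4574, 0.2227, 0.0499]
tool_rot: [0.077, 0.995, 0.002, 0.062]
force: [-1.5, 0.1, -1.9]
finger_gap: 0.2
```

```bash
python3 st.py
```

```text
14.7333 [0.4574 0.2227 0.0499] tz [ 0.124  -0.005  -0.9923] yaw -0.1535 hold [0.4551 0.2228 0.0685] F [-1.52  0.08 -1.88] Tq [ 0.03  0.2  -0.  ] gap 0.2 q [ 0.25  0.66  1.94 -0.09  0.42 -1.08]
handle [0.4544 0.223  0.0667] yaw,pitch,roll [-0.151 -0.076  0.01 ] leg [0.6713 0.1897 0.083 ] leg in unit [0.0142 0.0018 0.083 ] handle in unit [-0.2052  0.0023  0.0667]
```

>>> {"name": "jog_arm", "arguments": {
  "commands": [
    [0, -2, 0.3, 0, 0],
    [0, -2, 0.3, 0, 0],
    [0, -1.5, 0.2, 0, 0],
    [0, 0, 0, 1.5, 0],
    [0, 0, 0, 2.5, 0],
    [0, 0, 0, 3, 0],
    [0, 0, 0, 3, 0],
    [0, 0, 0, 1, 0]
  ]
}}

```text
t: 15.4
tcp_pos: [0.3959, 0.2302, 0.161]
tool_rot: [0.076, 0.995, 0.001, 0.058]
force: [0.5, -0.1, -2.5]
finger_gap: 0.198
```

```bash
python3 st.py;python3 - <<'E'
from station import snapshot,models
import numpy as np
for n in("side","top"):
    p=snapshot(n)
    for t in ("hook_leg","hook_rod","bolt_bar"): print(n,t,[(np.round(d["centre"],4).tolist(),round(d["score"],2)) for d in models.pinpoint(p,t)][:2])
E
python3 look.py c7 >/dev/null
```

```text
15.4 [0.3959 0.2302 0.161 ] tz [ 0.1147 -0.0074 -0.9934] yaw -0.1516 hold [0.3938 0.2304 0.1796] F [ 0.51 -0.09 -2.47] Tq [ 0.06  0.08 -0.  ] gap 0.198 q [ 0.31  0.39  1.98 -0.07  0.66 -1.06]
handle [0.3932 0.2306 0.1779] yaw,pitch,roll [-0.149 -0.067  0.007] leg [0.6102 0.1977 0.1922] leg in unit [-0.0474  0.0006  0.1922] handle in unit [-0.2669  0.0007  0.1779]
side hook_leg [([0.6118, 0.1947, 0.1864], 0.56)]
side hook_rod [([0.3915, 0.2255, 0.1754], 0.91)]
side bolt_bar []
top hook_leg [([0.6086, 0.1963, 0.1796], 0.55), ([0.609, -0.4516, 0.0023], 0.45)]
top hook_rod [([0.6078, 0.1954, 0.1786], 0.55), ([0.3913, 0.2294, 0.1746], 0.43)]
top bolt_bar []
```

View pics/c7.png

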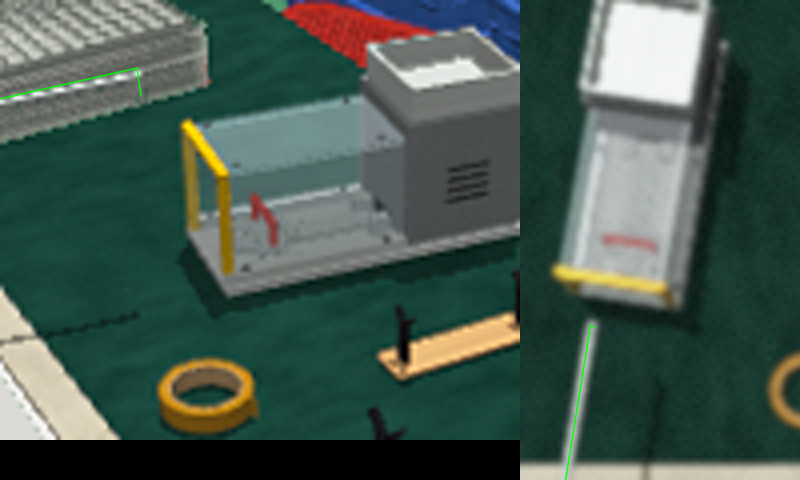

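>>> {"name": "jog_arm", "arguments": {
  "commands": [
    [0, 0.6, -1.8, 0, 0.01],
    [0, 1.3, -3.6, 0, 0.02],
    [0, 1.3, -3.6, 0, 0.02],
    [0, 1.3, -3.6, 0, 0.02],
    [0, 1.3, -3.6, 0, 0.02],
    [0, 1.3, -3.6, 0, 0.02],
    [0, 1.3, -3.6, 0, 0.02],
    [0, 1.3, -3.6, 0, 0.02]
  ]
}}

```text
t: 16.57
tcp_pos: [0.4886, -0.0456, 0.1517]
tool_rot: [-0.01, 0.999, 0.004, 0.049]
force: [1.2, 0.2, -2.1]
finger_gap: 0.2
```

```bash
python3 st.py
```

```text
16.5667 [ 0.4886 -0.0456  0.1517] tz [ 0.0972  0.0098 -0.9952] yaw 0.0203 hold [ 0.4868 -0.0458  0.1703] F [ 1.2   0.18 -2.14] Tq [-0.01  0.04  0.01] gap 0.2 q [-0.35  0.44  1.91  0.07  0.7  -1.99]
handle [ 0.4861 -0.0457  0.1686] yaw,pitch,roll [ 0.023 -0.047  0.016] leg [ 0.7058 -0.0409  0.1791] leg in unit [ 0.0827 -0.221   0.1791] handle in unit [-0.1338 -0.2586  0.1686]
```

>>> {"name": "jog_arm", "arguments": {
  "commands": [
    [0, 1.4, -3.4, -0.3, 0.02],
    [0, 1.4, -3.4, -0.3, 0.01],
    [0, 1.3, -3.2, -0.3, 0],
    [0, 0.6, -1.2, 0, 0],
    [0, 0, 0, 0, 0],
    [0, 0, 0, 0, 0]
  ]
}}

```text
t: 17.07
tcp_pos: [0.5397, -0.1749, 0.1381]
tool_rot: [-0.02, 0.999, 0.003, 0.049]
force: [-0.8, 1.8, -2.0]
finger_gap: 0.196
```

```bash
python3 st.py; python3 - <<'E'
from station import snapshot,models
import numpy as np
for n in("side","top"):
    p=snapshot(n)
    for t in ("hook_leg","hook_rod","rod_rest"): print(n,t,[(np.round(d["centre"],4).tolist(),round(d["score"],2)) for d in models.pinpoint(p,t)][:2])
E
```

```text
17.0667 [ 0.5397 -0.1749  0.1381] tz [ 0.0978  0.0089 -0.9952] yaw 0.0408 hold [ 0.5379 -0.175   0.1567] F [-0.77  1.8  -1.99] Tq [-0.01  0.13  0.01] gap 0.196 q [-0.54  0.55  1.73  0.08  0.78 -2.21]
handle [ 0.5372 -0.175   0.155 ] yaw,pitch,roll [ 0.043 -0.048  0.014] leg [ 0.7567 -0.1656  0.1656] leg in unit [ 0.1517 -0.3367  0.1656] handle in unit [-0.0639 -0.3788  0.155 ]
side hook_leg [([0.7584, -0.1662, 0.1599], 0.63)]
side hook_rod [([0.5398, -0.1785, 0.1563], 0.58), ([0.6554, 0.1927, -0.0022], 0.32)]
side rod_rest [([0.5387, -0.1776, 0.1567], 0.7), ([0.665, -0.1591, -0.0012], 0.62)]
top hook_leg [([0.7575, -0.1663, 0.1605], 0.6)]
top hook_rod []
top rod_rest [([0.665, -0.1566, -0.0023], 0.9), ([0.8644, -0.0332, -0.005], 0.77)]
```

>>> {"name": "jog_arm", "arguments": {
  "commands": [
    [0, -0.1, 0.5, -1.5, 0.015],
    [0, -0.1, 0.5, -2, 0],
    [0, -0.1, 0, -2, 0],
    [0, -0.1, 0, -1.2, 0],
    [0, 0, 0, 0, 0],
    [0, 0, 0, 0, 0]
  ]
}}

```text
t: 17.97
tcp_pos: [0.5377, -0.16, 0.0735]
tool_rot: [-0.032, 0.998, 0.002, 0.053]
force: [0.3, -0.7, -1.6]
finger_gap: 0.201
```

```bash
sed -i "s/^rod=tf.*/rod=tf(s['tool_rot'],s['tcp_pos'])@rel@tf(R.from_euler('y',.0245).as_quat(),[0,0,0])/" st.py; python3 st.py; python3 - <<'E'
import runpy
G=runpy.run_path("st.py"); from h import *
from station import snapshot
s=snapshot("side");t=snapshot("top"); rod_=G["rod"]
P=lambda L:(np.c_[np.float64(L),np.ones(len(L))]@rod_.T)[:,:3]
S=[(P([[-.089,0,.011],[.22,0,.011],[.22,0,-.014]]),(0,255,0))]
A=crop(s,255,185,385,285,5,S); B=crop(t,335,150,385,260,5,S)
W=np.zeros((550,900,3),np.uint8); W[:500,:650]=A; W[:,650:]=B
cv2.imwrite("pics/c8.png",cv2.resize(W,None,fx=.88,fy=.88))
E
```

```text
17.9667 [ 0.5377 -0.16    0.0735] tz [ 0.1055  0.0068 -0.9944] yaw 0.065 hold [ 0.5357 -0.1602  0.0921] F [ 0.33 -0.71 -1.55] Tq [-0.02  0.09  0.02] gap 0.201 q [-0.52  0.65  1.79  0.1   0.61 -2.24]
handle [ 0.535  -0.1601  0.0904] yaw,pitch,roll [ 0.068 -0.031  0.009] leg [ 0.7544 -0.1453  0.0973] leg in unit [ 0.1465 -0.317   0.0973] handle in unit [-0.0683 -0.3644  0.0904]
17.9667 [ 0.5377 -0.16    0.0735] tz [ 0.1055  0.0068 -0.9944] yaw 0.065 hold [ 0.5357 -0.1602  0.0921] F [ 0.33 -0.71 -1.55] Tq [-0.02  0.09  0.02] gap 0.201 q [-0.52  0.65  1.79  0.1   0.61 -2.24]
handle [ 0.535  -0.1601  0.0904] yaw,pitch,roll [ 0.068 -0.031  0.009] leg [ 0.7544 -0.1453  0.0973] leg in unit [ 0.1465 -0.317   0.0973] handle in unit [-0.0683 -0.3644  0.0904]
```

View pics/c8.png

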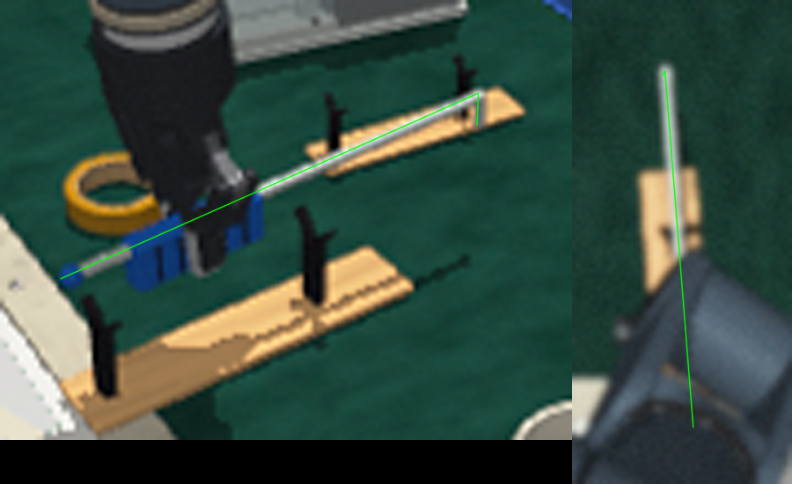

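>>> {"name": "jog_arm", "arguments": {
  "commands": [
    [0, 0, -0.5, -0.8, -0.015],
    [0, 0, 0, -1, 0],
    [0, 0, 0, -0.8, 0],
    [0, 0, 0, -0.4, 0],
    [0, 0, 0, 0, 0]
  ]
}}

```text
t: 18.48
tcp_pos: [0.5407, -0.1676, 0.0446]
tool_rot: [-0.024, 0.998, -0.001, 0.057]
force: [0.3, -0.3, -1.7]
finger_gap: 0.197
```

```bash
python3 st.py
```

```text
18.4833 [ 0.5407 -0.1676  0.0446] tz [ 1.136e-01  2.000e-04 -9.935e-01] yaw 0.048 hold [ 0.5386 -0.1676  0.0632] F [ 0.25 -0.3  -1.73] Tq [ 0.04  0.1  -0.02] gap 0.197 q [-0.53  0.7   1.8   0.11  0.54 -2.24]
handle [ 0.538  -0.1676  0.0615] yaw,pitch,roll [ 0.051 -0.039  0.004] leg [ 0.7575 -0.1565  0.0701] leg in unit [ 0.1512 -0.3276  0.0701] handle in unit [-0.0643 -0.3714  0.0615]
```

>>> {"name": "jog_arm", "arguments": {
  "commands": [
    [0, -0.2, 0.25, -0.3, 0.005],
    [0, -0.1, 0, -0.3, 0],
    [0, 0, 0, -0.2, 0],
    [0, 0, 0, 0, 0]
  ]
}}

```text
t: 18.82
tcp_pos: [0.5378, -0.1655, 0.0362]
tool_rot: [-0.027, 0.998, -0.002, 0.057]
force: [0.5, -0.3, 1.1]
finger_gap: 0.197
```

```bash
python3 st.py
```

```text
18.8167 [ 0.5378 -0.1655  0.0362] tz [ 0.114  -0.     -0.9935] yaw 0.0544 hold [ 0.5357 -0.1655  0.0547] F [ 0.47 -0.27  1.1 ] Tq [-0.04  0.3   0.01] gap 0.197 q [-0.53  0.72  1.81  0.12  0.52 -2.25]
handle [ 0.535  -0.1655  0.053 ] yaw,pitch,roll [ 0.057 -0.04   0.003] leg [ 0.7545 -0.1529  0.0618] leg in unit [ 0.1476 -0.3245  0.0618] handle in unit [-0.0675 -0.3697  0.053 ]
```

>>> {"name": "jog_arm", "arguments": {
  "commands": [
    [0, 0, 0, -0.1, 0],
    [0, 0, 0, -0.15, 0],
    [0, 0, 0, -0.15, 0]
  ],
  "squeeze": 20
}}

```text
t: 19.07
tcp_pos: [0.5378, -0.1654, 0.0348]
tool_rot: [-0.028, 0.998, -0.002, 0.057]
force: [-1.7, 0.9, 11.8]
finger_gap: 0.199
```

```bash
python3 st.py; python3 - <<'E'
from station import snapshot,models
import numpy as np
for n in("side","top"):
    p=snapshot(n); print(n,[(np.round(d["centre"],4).tolist(),round(d["score"],2)) for d in models.pinpoint(p,"hook_leg")][:2])
E
```

```text
19.0667 [ 0.5378 -0.1654  0.0348] tz [ 1.145e-01 -2.000e-04 -9.934e-01] yaw 0.0552 hold [ 0.5357 -0.1654  0.0533] F [-1.69  0.92 11.77] Tq [-0.01  1.1   0.01] gap 0.199 q [-0.53  0.72  1.81  0.12  0.51 -2.25]
handle [ 0.535  -0.1654  0.0516] yaw,pitch,roll [ 0.058 -0.04   0.003] leg [ 0.7545 -0.1527  0.0605] leg in unit [ 0.1476 -0.3243  0.0605] handle in unit [-0.0675 -0.3696  0.0516]
side [([0.7543, -0.1534, 0.0522], 0.61)]
top [([0.7542, -0.1534, 0.0557], 0.64), ([0.6667, -0.1581, -0.0033], 0.56)]
```

>>> {"name": "jog_arm", "arguments": {
  "commands": [
    [22, 0, 0, 0.05, 0],
    [26, 0, 0, 0, 0],
    [32, 0, 0, 0, 0],
    [45, 0, 0, 0, 0],
    [70, 0, 0, 0, 0],
    [70, 0, 0, 0, 0]
  ]
}}

```text
t: 19.77
tcp_pos: [0.5395, -0.166, 0.0368]
tool_rot: [-0.027, 0.998, -0.003, 0.06]
force: [0.2, 0.6, -0.3]
finger_gap: 0.695
```

```bash
python3 st.py|head -1; python3 - <<'E'
from station import snapshot,models
import numpy as np
for n in("side","top"):
    p=snapshot(n); print(n,[(np.round(d["centre"],4).tolist(),round(d["score"],2)) for d in models.pinpoint(p,"hook_leg")][:2])
E
```

```text
19.7667 [ 0.5395 -0.166   0.0368] tz [ 0.1193 -0.0024 -0.9929] yaw 0.0542 hold [ 0.5372 -0.1659  0.0553] F [ 0.19  0.57 -0.26] Tq [ 0.03  0.05 -0.02] gap 0.695 q [-0.53  0.72  1.81  0.12  0.51 -2.25]
side [([0.7541, -0.1527, 0.0467], 0.96)]
top [([0.7543, -0.1554, 0.0514], 0.42)]
```

>>> {"name": "jog_arm", "arguments": {
  "commands": [
    [70, 0, 0, 1, 0],
    [70, 0, 0, 2, 0],
    [70, 0, 0, 2.5, 0],
    [70, 0, 0, 3, 0],
    [70, 0, 0, 3.5, 0],
    [70, 0, 0, 3.5, 0],
    [70, -2, 3, 2, 0],
    [70, -2, 3.5, 0, 0]
  ]
}}

```text
t: 20.63
tcp_pos: [0.502, -0.106, 0.2214]
tool_rot: [-0.024, 0.998, -0.005, 0.062]
force: [1.2, 0.2, 0.2]
finger_gap: 0.703
```

>>> {"name": "jog_arm", "arguments": {
  "commands": [
    [70, -1, 3.8, 0, 0],
    [70, -1, 3.8, 0, 0],
    [70, -1, 3.8, 0, 0],
    [70, -1, 3.8, 0, 0],
    [70, 0, 0, 0, 0],
    [70, 0, 0, 0, 0]
  ]
}}

```text
t: 21.13
tcp_pos: [0.4545, 0.0561, 0.2294]
tool_rot: [-0.025, 0.997, -0.006, 0.067]
force: [0.5, -0.2, -0.1]
finger_gap: 0.694
```

```bash
python3 - <<'E'
from h import *
from station import snapshot,models
s=snapshot("side");t=snapshot("top")
for p in (s,t):
    for n in ("hook_leg","hook_rod","mug","tape_roll","gauge_blocks"):
        print(n,[(np.round(d["centre"],3).tolist(),round(d["score"],2)) for d in models.pinpoint(p,n)][:2])
A=crop(s,190,130,430,340,3); S=rod(.535,-.165,.057,.051)[:1]; 
B=crop(t,250,110,380,265,2)
W=np.zeros((630,980,3),np.uint8); W[:630,:720]=A; W[:310,720:]=B; W[310:,720:][:320,:260]=crop(s,265,210,330,290,4)
cv2.imwrite("pics/c9.png",cv2.resize(W,None,fx=.81,fy=.81))
E
```

```text
hook_leg [([0.757, -0.151, 0.049], 0.89)]
hook_rod [([0.536, -0.17, 0.052], 0.8)]
mug [([0.613, -0.449, 0.002], 0.71)]
tape_roll [([0.566, 0.002, -0.001], 0.55)]
gauge_blocks [([0.523, 0.434, -0.002], 0.68)]
hook_leg [([0.753, -0.155, 0.047], 0.48)]
hook_rod [([0.536, -0.165, 0.054], 0.56)]
mug [([0.609, -0.453, 0.001], 0.86)]
tape_roll [([0.565, 0.007, -0.001], 0.5)]
gauge_blocks [([0.525, 0.44, -0.002], 0.67)]
```

View pics/c9.png

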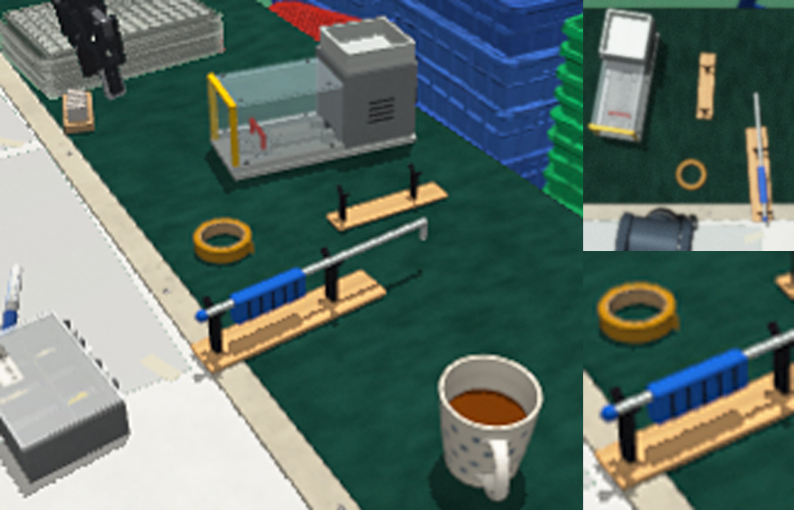

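The rod lies in both saddles with its hook down at about (424,232). The staple is near the mouth at about (258,132), and the bystanders are where they were. One last check of the bolt, then I'll sign off.

```bash
python3 - <<'E'
from h import *
from station import snapshot,workorder
t=snapshot("top"); im=t["image"].astype(int)
m=(im[...,0]-im[...,1]>45)&(im[...,0]-im[...,2]>30); m[:160]=0;m[186:]=0;m[:,:255]=0;m[:,300:]=0
v,u=np.nonzero(m); b=ray(t,(u.mean(),v.mean()),.044); d=b-[.657,.190,.044]
print(len(u),b,"inside mouth",d@[.989,-.149,0])
print(workorder.sign_off())
E
```

```text
11 [0.7101556  0.18709699 0.044     ] inside mouth 0.05300343357891513
the job is handed in; nothing more can be done
None
```

The bolt is drawn to its stop, the rod is back in its rest, and the job is signed off (about 21 s on the robot's clock).

- **Pull:** I hooked the staple from behind and pulled until the arm stopped moving. I then held the tug for 1.2 s at 13.8–15.9 N. The highest pull I read was 18.7 N, about 19 N in total, below the 25 N limit; forces between readings were not logged.
- **Bolt:** the last picture puts the staple bar 53 mm inside the mouth. It should be 55 mm at the stop, so they agree within camera accuracy.
- **Rod:** it lies in both saddles with the hook end forward and down. The last pictures put the handle centre at about (0.536, -0.167, 0.053) m, within a few millimetres of where it started.
- **Bystanders:** the mug, tape roll and gauge blocks measured within about 3 mm of their first positions.

**Disagreements:**
- The bolt-bar detector never found the bar, so I located it from its red pixels and the calibration.
- The rod slipped about 0.02 rad in the grip under the tug, and the hand tilted up to about 0.12 rad. I corrected for the slip before laying the rod down.
- Setting the rod into the saddles pressed on the rest with about 14 N.

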